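Lock the stop screw of the bench jig

TASK

The stop screw of the blue bench jig is already set; lock it there. Drag the flat holding plate back until its yellow tongue is fully home in the notch of the screw's wheel, then turn the jam nut fully tight, clockwise seen from above, by its red-handled lever; leave the plate home. The wheel must stay at its setting throughout, and the can, socket, brass nut and spanner lying about must not be knocked away.

Things in the scene. Friction and masses are not known exactly. Their poses are not given: they have to be found in the camera images.
- jig: Blue steel jig fixed to the bench; base 235 x 90 x 20 mm, from x -60 to +175 mm. Origin: on the bench surface, on the stop screw's vertical axis. Its +x runs along the raised plate bed, away from the wheel (roughly away from the robot); z up. Bed: x 53 to 172 mm, 68 mm wide, top z 60 mm, with low side rails (top z 68 mm) and an end stop at x 162 to 172 mm (top z 74 mm).
- wheel_center (a point): Centre of the top face (74 mm above the bench) of the steel wheel, 72 mm diameter, 12 mm thick, one piece with the stop screw, turning about the vertical axis here; a 28 mm boss stands 6 mm above it. Its one notch, 13 mm wide, 14 deep, yellow flanks, faces the plate. Unheld it turns easily (0.08 N m) and is carried along by the jam nut, which is stiffer on the screw than the screw is in the jig.
- plate_pad (a point): Centre of the rubber pad's top, 77 mm above the bench, pad 60 (jig x) x 43 mm, on the steel holding plate (70 x 51 x 12 mm, yellow tongue 10 mm wide, 16 mm long). No handle; it slides only along the jig's x with 2.5 N and stays where left: press on the pad (5 to 20 N) and drag it towards the wheel. Home, against a stop, the pad centre is 76 mm from the wheel's axis, the tongue 12 mm in the notch.
- lever_knob (a point): Centre of the top of the red upright round handle, 20 mm diameter, from 49 to 104 mm above the bench, on the end of the jam nut's lever, 100 mm from the wheel's axis. The dark level lever bar (14 mm wide, top at 48 mm) comes from the hexagonal jam nut under the wheel, on the same axis. The handle moves on a circle about that axis and stays where left.
- stop_screw (a joint): Turn of the wheel and stop screw, rad, positive clockwise seen from above. 0: notch exactly in line with the tongue; within 0.02 of this at the start, which is the setting. With the tongue home it has about 0.05 of play.
- jam_nut (a joint): Turn of the jam nut relative to the screw, rad, positive clockwise seen from above = tightening. Slack at the start (0 to 0.3); fully tight at 0.96, a hard stop. At 0 the lever lies 105 degrees counter-clockwise (seen from above) of the jig's +x axis, at 0.96 it lies at 50 degrees. It takes 0.25 N m, about 2.5 N at the handle.
- hold_plate (a joint): Travel of the holding plate towards the wheel, m. 0: drawn fully away; 0.042: fully home (stop). At the start 0 to 0.012.
- grease_can: Bystander: yellow can with a red band, 60 mm diameter, 90 mm tall. Origin at the centre of its underside.
- socket: Bystander: upright steel socket, 30 mm diameter, 42 mm tall. Origin at the centre of its underside.
- spare_nut: Bystander: loose round brass nut lying flat, 38 mm diameter, 16 mm high. Origin at the centre of its underside.
- spanner: Bystander: steel spanner lying flat, 170 mm long along its x. Origin at its underside.

How it is judged:
By the outcome, as a careful person would: the job done as asked, in the order asked, and still so for the second after the job is handed in, with the robot touching nothing.
It also fails if it takes over 51 s, if anything falls off the work surface, if the arm or the gripper's body presses on something with over 40 N, if the wrist force passes 120 N, or if a joint passes its speed limit or range.

ROBOT

A 7-joint arm with a two-finger parallel gripper is mounted at the origin on the work surface. World frame = base frame: x ahead of the robot, y to its left, z up, the work surface at z = 0. Lengths are in m, angles in rad, forces in N, time in s.
With the tool pointing down it reaches from about 0.4 to 0.85 m from the base axis. Payload 10.4 kg.
Tool frame: the origin (TCP) lies on the centre line of the jaws, within the pads' length; the fingertips stand 17 mm ahead of it and the grasp point (between the pads) lies 2 mm behind it; z points along the fingers, y is the line along which they close (so a half turn about z gives the same grasp; the last joint's range is limited). The gripper opens to 85 mm and grips with 20 to 120 N. Pads are 22 mm wide; open, the fingers measure 114 mm over their backs; the gripper's body (76 mm by 85 mm) begins 54 mm behind the grasp point. The pads swing forward as they close: fully open they stand 13 mm farther back than shut.
Start: joints at [-1.205, 0.332, -0.065, 1.46, 0.022, 1.35, -0.088], TCP at [0.237, 0.578, 0.248] pointing down, gripper open.
Joint ranges: [-2.6, 2.6], [-0.5, 2.12], [-1.47, 1.34], [0.16, 2.42], [-1.27, 4.41], [0.06, 2.06], [-2.6, 2.6]. Speed limits (rad/s): [2.22, 2.22, 2.79, 2.79, 3.14, 3.14, 3.14].

INTERFACE

Orientations are given as a unit quaternion [x, y, z, w].
In Python, from workcell import sensors, imaging, order, spotter gives the robot as it stands. The module is installed in compiled form; this text tells all that it offers.
- The arm moves only by the shell command python3 -m inch 'ROWS' [FORCE]. ROWS is JSON, a list that holds one entry, the list of rows, each a list of 7 numbers: the shift along the tool's x, y, z in m, then the turn, a rotation vector about the tool's x, y, z in rad, then the closure, from -1 (fully open) to 1 (shut). In form: [[[x, y, z, ax, ay, az, hand], ...]]. A call has 1 to 10 rows; each row is the pose to reach, as a shift and turn from the pose commanded when the call began, along the tool's axes at that moment; what a row does not reach only later rows make up. A row lasts 1/10 s, in which the tool goes at most 50 mm and 8.59 degrees, less where a joint would pass 70% of its speed; a pose out of reach is approached as far as the arm can. A call with a gripper value outside its range is refused whole. The fingers move at their own pace and stop on an object; FORCE is the grip in N (left out, the last holds). Time passes only in rows, so rows that repeat a pose let the fingers close. It gives the time, the measured TCP pose, the force, the opening and the grip force at its end, in the units of the state.
- sensors.get_obs(): the state, without advancing time (a new reading comes with each control period).
- imaging.camera(name): name is "side" or "top"; returns the picture (420x560x3 uint8, blue, green, red); there is no depth.
- imaging.calibration(name): a dict with "mtx" (3x3 intrinsics, pixels), "D" ([k1, k2, p1, p2, k3] as OpenCV has them; the pictures are not rectified), "R" (3x3) and "t" (3): a world point X has camera coordinates R X + t. Camera axes: x right, y down, z forward; pixel columns grow to the right and rows downward; lengths in m; the calibration is good to about 2 mm. A picture is of the moment at which its call begins. calibration takes no time and is no camera call.
- order.hand_in(): hands the job in; it is judged then, once.
Trained networks look in the newest picture that a camera, given by its name, has taken for a name from the list of things; names that differ only in an ending like _2 or _b are one class to them, and where a whole thing is asked for, a point or a joint stands for the part that bears it (a point fixed in the world has none). Each returns a list of dicts, best first, with "conf" (0 to 1); they miss things now and then, are a little off and sometimes report something else, mostly with a low value. They report only what shows in the picture. A call takes as long as a camera call.
- spotter.look_for(label, camera): "pixel" ([column, row] in pixels, amid what is visible of it).
The state is a dict: "clock": time; "joint_pos": joint angles; "joint_velocities": joint speeds; "tau": joint torques, N m; "position": TCP position; "ee_rot": TCP orientation; "ft_force": force on the tool from outside, world axes, zero at the start; "torque": the same for the moment, N m; "grip_width": opening from 0.0 (shut) to 1.0 (fully open); "grasp_force": force on a finger pad.
Only numpy, scipy, OpenCV 4.12 (cv2) and the standard library are available. Lean on these libraries where they do the work, as an engineer would, in place of code of your own. Each camera call takes 0.05 s, during which the arm holds its last target. There are 200 camera calls.

## Working session

There is one attempt and no reset: what is moved stays moved. The work goes in short steps, Python scripts to look and compute and a shell command to move; the robot and the scene stay as the last step left them, time stands still between calls to the robot, and variables do not carry over. Pictures are saved under pics/ and viewed, at most 10 in all, crops included, and the job is handed in when it is done.

```bash
mkdir -p pics; cat > h.py <<'E'
import numpy as np, cv2
from workcell import sensors, imaging, order, spotter
def ray(cam,px):
    c=imaging.calibration(cam);K=np.array(c["mtx"],float);D=np.array(c["D"],float);R=np.array(c["R"]);t=np.array(c["t"]).ravel()
    u=cv2.undistortPoints(np.array([[px]],float),K,D)[0,0]
    return -R.T@t, R.T@np.array([u[0],u[1],1.])
def atz(cam,px,z):
    o,d=ray(cam,px); return o+d*(z-o[2])/d[2]
def proj(cam,X):
    c=imaging.calibration(cam);R=np.array(c["R"],float)
    return cv2.projectPoints(np.atleast_2d(np.array(X,float)),cv2.Rodrigues(R)[0],np.array(c["t"],float),np.array(c["mtx"],float),np.array(c["D"],float))[0][:,0]
E
python3 - <<'E'
from h import *
for c in("top","side"):
    cv2.imwrite(f"pics/{c}0.png",imaging.camera(c))
    for l,z in(("wheel_center",.074),("plate_pad",.077),("lever_knob",.104),("grease_can",.045),("socket",.042),("spare_nut",.016),("spanner",.005)):
        r=spotter.look_for(l,c)[:2]
        print(c,l,[(np.round(q["pixel"]),round(q["conf"],2),atz(c,q["pixel"],z).round(3)) for q in r])
s=sensors.get_obs();print(s["clock"],s["position"],s["ee_rot"],s["ft_force"],s["grip_width"])
E
```

```text
top wheel_center [(array([323., 241.]), 0.64, array([ 0.533, -0.023,  0.074]))]
top plate_pad [(array([330., 192.]), 0.66, array([ 0.629, -0.037,  0.077]))]
top lever_knob [(array([284., 242.]), 0.53, array([0.531, 0.052, 0.104]))]
top grease_can [(array([217., 191.]), 0.97, array([0.637, 0.188, 0.045]))]
top socket [(array([370., 208.]), 0.54, array([ 0.602, -0.12 ,  0.042])), (array([214., 193.]), 0.36, array([0.633, 0.193, 0.042]))]
top spare_nut [(array([370., 255.]), 0.47, array([ 0.509, -0.122,  0.016])), (array([373., 206.]), 0.29, array([ 0.608, -0.129,  0.016]))]
top spanner [(array([417., 205.]), 0.62, array([ 0.612, -0.222,  0.005]))]
side wheel_center [(array([270., 260.]), 0.84, array([ 0.52 , -0.018,  0.074])), (array([254., 249.]), 0.43, array([0.515, 0.028, 0.074]))]
side plate_pad [(array([323., 245.]), 0.98, array([ 0.622, -0.046,  0.077]))]
side lever_knob [(array([260., 246.]), 0.97, array([ 0.509, -0.003,  0.104]))]
side grease_can [(array([258., 199.]), 0.7, array([0.643, 0.2  , 0.045])), (array([374., 341.]), 0.28, array([ 0.553, -0.247,  0.045]))]
side socket []
side spare_nut [(array([299., 320.]), 0.8, array([ 0.504, -0.121,  0.016]))]
side spanner [(array([378., 339.]), 0.94, array([ 0.587, -0.229,  0.005]))]
0.8 [0.23688802 0.57837354 0.24834051] [ 1.93153356e-01  9.81168579e-01  1.94674660e-05 -8.09852288e-06] [1.13647995 0.93356751 0.29974728] 1.0011308311513283
```

```bash
python3 - <<'E'
import cv2
a=cv2.imread("pics/top0.png")[130:310,180:450];cv2.imwrite("pics/topc.png",cv2.resize(a,None,fx=2.9,fy=2.9,interpolation=3))
a=cv2.imread("pics/side0.png")[160:360,180:430];cv2.imwrite("pics/sidec.png",cv2.resize(a,None,fx=3,fy=3,interpolation=3))
E
```

```text
(no output)
```

View pics/topc.png

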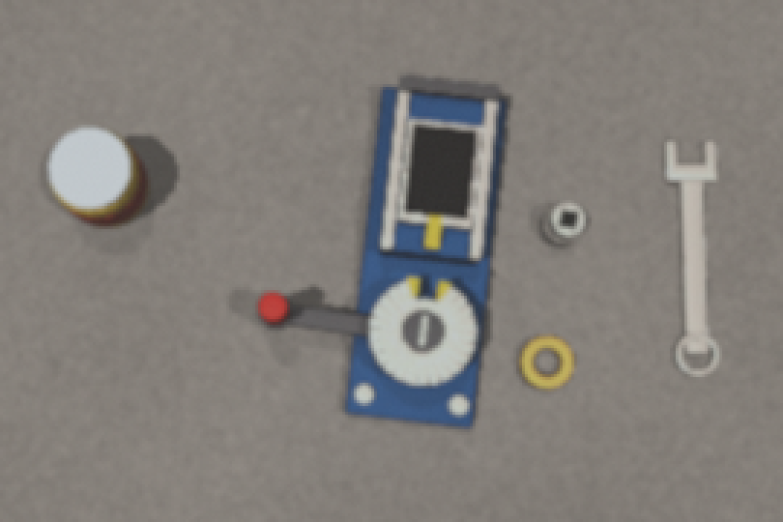

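View pics/sidec.png

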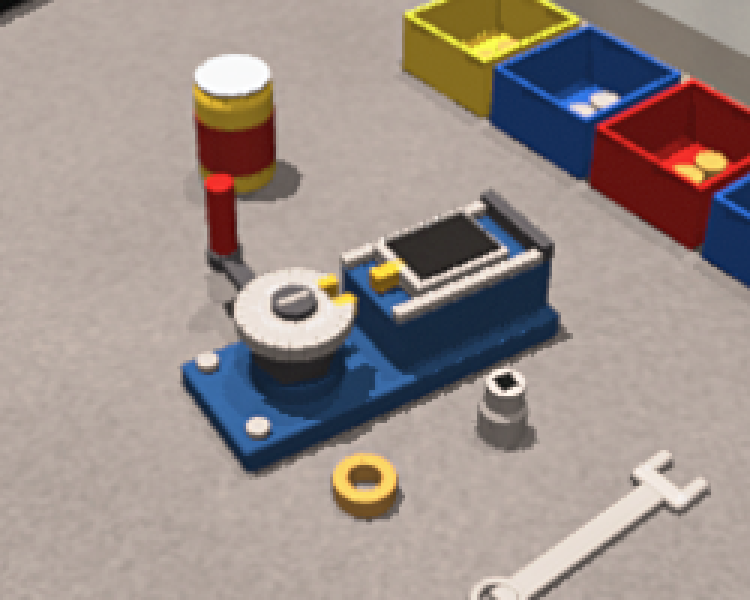

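The top view shows the wheel at about (326,244), pad (332,189) and knob (274.5,236). The notch faces the plate. In the side view the wheel is at (278,261), pad (328,242) and knob top (253,220).

```bash
python3 - <<'E'
from h import *
P={}
for n,z,a,b in(("boss",.080,(424,331),(294,299)),("pad",.077,(441,170),(445,247)),("knob",.104,(274,307),(220,182)),("can",.09,(90,168),(233,76)),("sock",.042,(568,219),(505,381)),("nut",.016,(547,362),(365,478)),("span1",.005,(690,165),(670,478)),("span2",.005,(697,355),(497,595))):
    A=atz("top",(180+a[0]/2.9,130+a[1]/2.9),z);B=atz("side",(180+b[0]/3,160+b[1]/3),z);P[n]=(A+B)/2
    print(n,A.round(4),B.round(4))
for k,v in zip(("top",),("",)):
    d=P["pad"]-P["boss"];print("axis deg",np.degrees(np.arctan2(d[1],d[0])),np.hypot(*d[:2]))
    e=P["knob"]-P["boss"];print("lever deg",np.degrees(np.arctan2(e[1],e[0])),np.hypot(*e[:2]))
# jig corner edges: base far/near corners via bed rails in top (z .068)
for p in((402,92),(386,248),(491,100),(475,258)): print(atz("top",(180+p[0]/2.9,130+p[1]/2.9),.068).round(4))
print(imaging.calibration("top")["t"],ray("top",(280,210))[0],ray("side",(280,210))[0])
E
```

```text
boss [ 0.5273 -0.0291  0.08  ] [ 0.5282 -0.0305  0.08  ]
pad [ 0.6355 -0.0418  0.077 ] [ 0.6339 -0.0471  0.077 ]
knob [0.5417 0.0693 0.104 ] [0.543  0.0672 0.104 ]
can [0.6357 0.1925 0.09  ] [0.635  0.1875 0.09  ]
sock [ 0.6066 -0.1317  0.042 ] [ 0.6071 -0.1327  0.042 ]
nut [ 0.5089 -0.119   0.016 ] [ 0.509  -0.1218  0.016 ]
span1 [ 0.6502 -0.2257  0.005 ] [ 0.6545 -0.2269  0.005 ]
span2 [ 0.514  -0.2266  0.005 ] [ 0.5182 -0.2236  0.005 ]
axis deg -7.7860051052261126 0.10795326384308135
lever deg 81.53462489100545 0.09917646896082427
[ 0.6909 -0.0165  0.068 ]
[ 0.5839 -0.0048  0.068 ]
[ 0.6851 -0.077   0.068 ]
[ 0.577  -0.0646  0.068 ]
[0.05356726 0.59455981 1.03352597] [0.47122145 0.03287065 1.09609152] [ 0.17167283 -0.53285498  0.61423497]
```

```bash
R='[-0.604,-0.424,0.06,0,0,-0.27,1]'; python3 -m inch '[[[-0.302,-0.212,0,0,0,-0.13,1],[-0.302,-0.212,0,0,0,-0.13,1],[-0.302,-0.212,0,0,0,-0.13,1],[-0.302,-0.212,0,0,0,-0.13,1],[-0.302,-0.212,0,0,0,-0.13,1],[-0.302,-0.212,0,0,0,-0.13,1],[-0.302,-0.212,0,0,0,-0.13,1],[-0.604,-0.424,0.06,0,0,-0.27,1],[-0.604,-0.424,0.06,0,0,-0.27,1],[-0.604,-0.424,0.06,0,0,-0.27,1]]]' 20
```

```text
clock: 1.8
position: [0.5044, 0.1609, 0.2262]
ee_rot: [0.059, 0.998, 0.0, 0.0]
ft_force: [1.3, 1.0, -0.6]
grip_width: 0.002
grasp_force: 0.0
```

```bash
python3 -m inch '[[[-0.154,-0.188,0,0,0,0,1],[-0.154,-0.188,0,0,0,0,1],[-0.154,-0.188,0,0,0,0,1],[-0.154,-0.188,0,0,0,0,1],[-0.154,-0.188,0.1,0,0,0,1],[-0.154,-0.188,0.1,0,0,0,1],[-0.154,-0.188,0.1,0,0,0,1],[-0.154,-0.188,0.1,0,0,0,1],[-0.154,-0.188,0.1,0,0,0,1],[-0.154,-0.188,0.1,0,0,0,1]]]'
```

```text
clock: 2.8
position: [0.6353, -0.041, 0.1287]
ee_rot: [0.059, 0.998, 0.001, 0.002]
ft_force: [0.3, 0.4, 0.6]
grip_width: 0.0
grasp_force: 0.0
```

```bash
python3 -m inch '[[[0,-0.002,0.015,0,0,0,1],[0,-0.002,0.025,0,0,0,1],[0,-0.002,0.03,0,0,0,1],[0,-0.002,0.032,0,0,0,1],[0,-0.002,0.033,0,0,0,1],[0,-0.002,0.034,0,0,0,1],[0,-0.002,0.034,0,0,0,1]]]'
```

```text
clock: 3.5
position: [0.6354, -0.0443, 0.0941]
ee_rot: [0.059, 0.998, 0.0, 0.002]
ft_force: [-1.6, 0.6, 12.4]
grip_width: -0.0
grasp_force: 6.6
```

```bash
python3 - <<'E'
from h import *
a=imaging.camera("side")[200:300,220:390];cv2.imwrite("pics/s1.png",cv2.resize(a,None,fx=4.5,fy=4.5,interpolation=3))
E
```

```text
(no output)
```

View pics/s1.png

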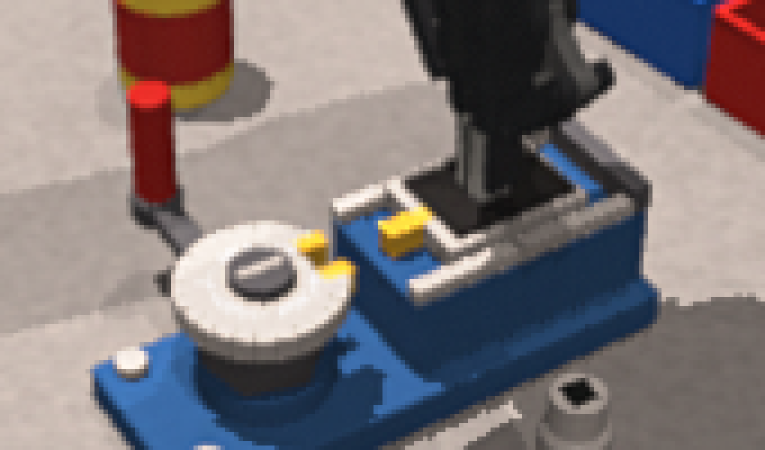

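The closed fingertips press on the pad with about 12 N, at about (482,210) in the crop, so I drag the plate from here.

```bash
python3 -m inch '[[[0.003,0,0,0,0,0,1],[0.006,0,0,0,0,0,1],[0.009,0,0,0,0,0,1],[0.012,0,0,0,0,0,1],[0.015,0,0,0,0,0,1],[0.018,0,0,0,0,0,1],[0.021,0,0,0,0,0,1],[0.024,0,0,0,0,0,1],[0.026,0,0,0,0,0,1],[0.026,0,0,0,0,0,1]]]'
```

```text
clock: 4.55
position: [0.61, -0.0412, 0.0941]
ee_rot: [0.059, 0.998, 0.0, 0.002]
ft_force: [0.2, 0.5, 11.8]
grip_width: -0.0
grasp_force: 5.7
```

```bash
python3 -m inch '[[[0.002,0,0,0,0,0,1],[0.004,0,0,0,0,0,1],[0.006,0,0,0,0,0,1],[0.007,0,0,0,0,0,1],[0.008,0,0,0,0,0,1],[0.009,0,0,0,0,0,1],[0.010,0,0,0,0,0,1]]]'
```

```text
clock: 5.25
position: [0.6007, -0.0401, 0.0941]
ee_rot: [0.059, 0.998, 0.0, 0.003]
ft_force: [5.2, -0.2, 8.0]
grip_width: 0.002
grasp_force: 3.8
```

```bash
python3 - <<'E'
from h import *
a=imaging.camera("side")[200:300,220:390];cv2.imwrite("pics/s2.png",cv2.resize(a,None,fx=4.5,fy=4.5,interpolation=3))
E
```

```text
(no output)
```

View pics/s2.png

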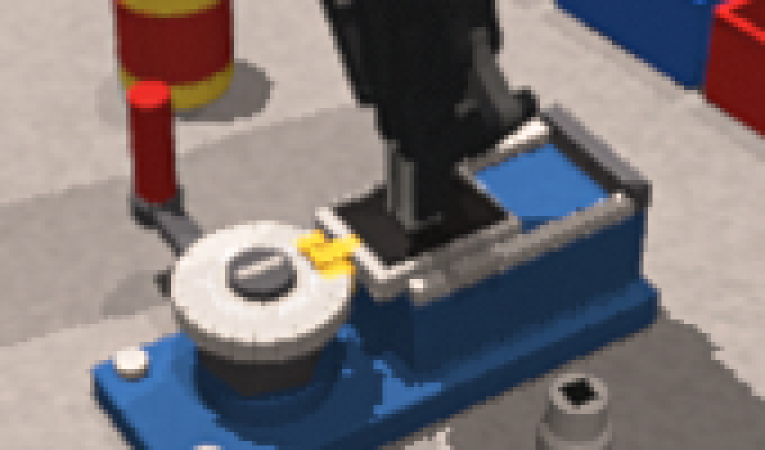

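The tongue is in the notch at about (330,250) in the crop, and the drag force has risen. I'll push a little more, pressed harder, to confirm it is against the stop.

```bash
python3 -m inch '[[[0,0,0.001,0,0,0,1],[0.002,0,0.001,0,0,0,1],[0.003,0,0.001,0,0,0,1],[0.003,0,0.001,0,0,0,1]]]'
```

```text
clock: 5.7
position: [0.599, -0.0399, 0.0941]
ee_rot: [0.059, 0.998, 0.0, 0.005]
ft_force: [6.2, -1.5, 11.6]
grip_width: -0.001
grasp_force: 6.1
```

```bash
python3 -m inch '[[[0,0,-0.005,0,0,0,1],[0,0,-0.03,0,0,0,1],[0,0,-0.07,0,0,0,1],[0,0,-0.11,0,0,-0.1,0],[0.069,0.101,-0.11,0,0,-0.2,0],[0.069,0.101,-0.11,0,0,-0.35,0],[0.069,0.101,-0.11,0,0,-0.5,0],[0.069,0.101,-0.11,0,0,-0.65,0],[0.069,0.101,-0.11,0,0,-0.8,0],[0.069,0.101,-0.11,0,0,-0.8,0]]]'; python3 -c "
from h import *
print(sensors.get_obs()['joint_pos'])"
```

```text
clock: 6.7
position: [0.5383, 0.0688, 0.2008]
ee_rot: [-0.335, 0.942, 0.0, -0.0]
ft_force: [0.3, 0.3, -0.1]
grip_width: 0.498
grasp_force: 0.0
[-0.43818391  0.181239    0.25458998  1.75770017 -0.04861399  1.20955198
  2.08449685]
```

```bash
python3 -m inch '[[[0,0,0,0,0,0.15,0],[0,0,0,0,0,0.3,0],[0,0,0,0,0,0.45,0],[0,0,0,0,0,0.6,0],[0,0,0,0,0,0.75,0],[0,0,0,0,0,0.9,0],[0,0,0,0,0,1.05,0],[0,0,0,0,0,1.2,0],[0,0,0,0,0,1.35,0],[0,0,0,0,0,1.5,0]]]'; python3 -m inch '[[[0,0,0,0,0,0.15,0],[0,0,0,0,0,0.3,0],[0,0,0,0,0,0.45,0],[0,0,0,0,0,0.6,0],[0,0,0,0,0,0.75,0],[0,0,0,0,0,0.9,0],[0,0,0,0,0,0.9,0]]]'
python3 - <<'E'
from h import *
s=sensors.get_obs();print(s["joint_pos"],s["position"])
t=imaging.camera("top")[150:290,240:400];u=imaging.camera("side")[200:300,220:390]
t=cv2.resize(t,None,fx=3.5,fy=3.5,interpolation=3)[:,:];u=cv2.resize(u,None,fx=1.4,fy=1.4)
cv2.imwrite("pics/t3.png",t)
E
```

```text
clock: 7.7
position: [0.5385, 0.0685, 0.2008]
ee_rot: [0.404, 0.915, -0.0, -0.0]
ft_force: [-0.2, -0.5, 0.1]
grip_width: 0.497
grasp_force: 0.0
clock: 8.4
position: [0.5385, 0.0686, 0.2008]
ee_rot: [0.76, 0.65, -0.0, -0.0]
ft_force: [0.2, 0.2, -0.1]
grip_width: 0.498
grasp_force: 0.0
[-0.63743408  0.18878671  0.4813837   1.76734242 -0.09291292  1.20855958
 -0.28542755] [0.53851295 0.06855751 0.20082062]
```

View pics/t3.png

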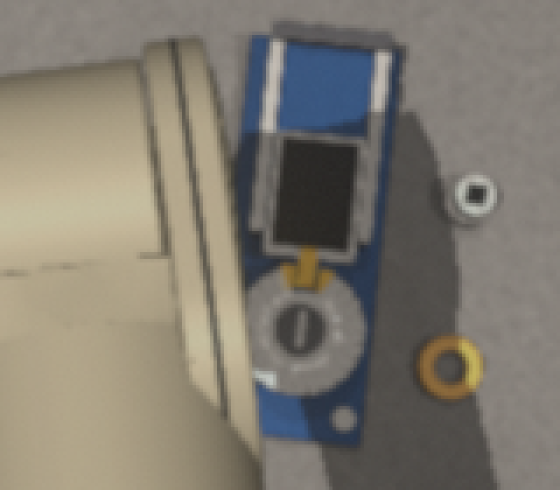

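The plate is home: the tongue sits in the notch at about (308,270) in the crop, and the pad-to-wheel distance scales to about 75 mm. Next I lower over the knob.

```bash
python3 -m inch '[[[0,0.004,0.04,0,0,0,0],[0,0.004,0.07,0,0,0,0],[0,0.004,0.085,0,0,0,0],[0,0.004,0.095,0,0,0,0],[0,0.004,0.105,0,0,0,0],[0,0.004,0.115,0,0,0,0],[0,0.004,0.115,0,0,0,0]]]'
python3 - <<'E'
from h import *
a=imaging.camera("side")[190:290,200:370];cv2.imwrite("pics/s4.png",cv2.resize(a,None,fx=4.5,fy=4.5,interpolation=3))
E
```

```text
clock: 9.2
position: [0.5422, 0.0681, 0.0851]
ee_rot: [0.757, 0.653, -0.001, -0.0]
ft_force: [-0.7, 0.3, -0.5]
grip_width: 0.5
grasp_force: 0.0
```

View pics/s4.png

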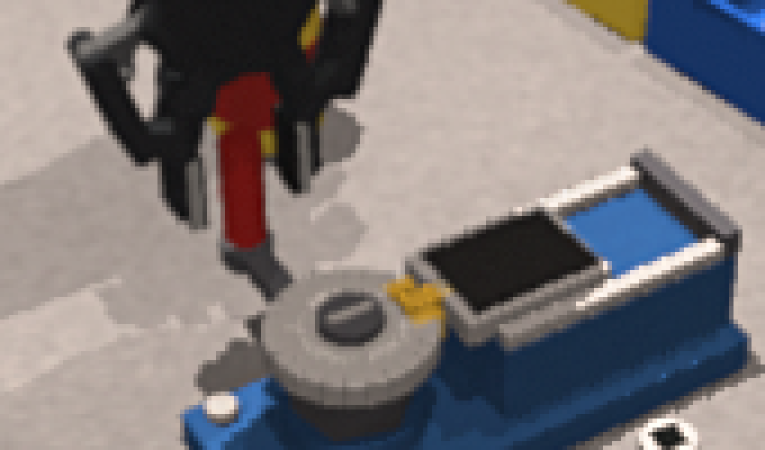

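The handle (about (243,190) in the crop) stands between the two open pads, and the plate is still home. I close on it.

```bash
python3 -m inch '[[[0,0,0,0,0,0,1],[0,0,0,0,0,0,1],[0,0,0,0,0,0,1],[0,0,0,0,0,0,1],[0,0,0,0,0,0,1]]]' 25; python3 - <<'E'
import numpy as np
W=np.array([.5278,-.0298])
from h import *
s=sensors.get_obs();p=s["position"][:2];print(p-W,np.hypot(*(p-W)),np.degrees(np.arctan2(*(p-W)[::-1])))
# arc in tool frame: tool y tangent(cw), x radial
for d in range(4,48,4):
    a=np.radians(d);print(d,round(.0991*(np.cos(a)-1),4),round(.0991*np.sin(a),4),round(a,3))
E
```

```text
clock: 9.75
position: [0.5431, 0.0683, 0.0866]
ee_rot: [0.757, 0.653, 0.001, 0.0]
ft_force: [-0.4, 0.7, 6.9]
grip_width: 0.224
grasp_force: 25.4
[0.01531046 0.0981326 ] 0.09931977770104856 81.13231388517656
4 -0.0002 0.0069 0.07
8 -0.001 0.0138 0.14
12 -0.0022 0.0206 0.209
16 -0.0038 0.0273 0.279
20 -0.006 0.0339 0.349
24 -0.0086 0.0403 0.419
28 -0.0116 0.0465 0.489
32 -0.0151 0.0525 0.559
36 -0.0189 0.0582 0.628
40 -0.0232 0.0637 0.698
44 -0.0278 0.0688 0.768
```

```bash
python3 -m inch '[[[0,0.0035,-0.001,0,0,0.035,1],[-0.0002,0.0069,-0.001,0,0,0.07,1],[-0.0005,0.0104,-0.001,0,0,0.105,1],[-0.001,0.0138,-0.001,0,0,0.14,1],[-0.0016,0.0172,-0.001,0,0,0.175,1],[-0.0022,0.0206,-0.001,0,0,0.209,1],[-0.003,0.024,-0.001,0,0,0.244,1],[-0.0038,0.0273,-0.001,0,0,0.279,1],[-0.006,0.0339,-0.001,0,0,0.349,1],[-0.006,0.0339,-0.001,0,0,0.349,1]]]' 25; python3 - <<'E'
from h import *
W=np.array([.5278,-.0298])
s=sensors.get_obs();p=s["position"][:2];print(p-W,np.hypot(*(p-W)),np.degrees(np.arctan2(*(p-W)[::-1])),s["torque"])
E
```

```text
clock: 10.75
position: [0.5759, 0.0571, 0.0869]
ee_rot: [0.86, 0.51, 0.0, 0.0]
ft_force: [0.3, 2.9, -2.6]
grip_width: 0.225
grasp_force: 25.0
[0.0480902  0.08685786] 0.09928219790569101 61.0282132781506 [ 0.58247108 -0.17742991 -0.03926288]
```

```bash
python3 -m inch '[[[0,0.0035,0,0,0,0.035,1],[-0.0002,0.0069,0,0,0,0.07,1],[-0.0005,0.0104,0,0,0,0.105,1],[-0.001,0.0138,0,0,0,0.14,1],[-0.0016,0.0172,0,0,0,0.175,1],[-0.0022,0.0206,0,0,0,0.209,1],[-0.003,0.024,0,0,0,0.244,1],[-0.003,0.024,0,0,0,0.244,1]]]' 25; python3 - <<'E'
from h import *
W=np.array([.5278,-.0298])
s=sensors.get_obs();p=s["position"][:2];print(p-W,np.hypot(*(p-W)),np.degrees(np.arctan2(*(p-W)[::-1])),s["torque"])
E
```

```text
clock: 11.55
position: [0.5954, 0.0429, 0.087]
ee_rot: [0.916, 0.402, 0.0, 0.0]
ft_force: [2.0, 3.8, -5.1]
grip_width: 0.228
grasp_force: 24.8
[0.06758187 0.07271716] 0.09927282556088869 47.096228958219854 [ 0.84527701 -0.38219291 -0.09236512]
```

```bash
python3 -m inch '[[[0,0.0017,0,0,0,0.017,1],[0,0.0035,0,0,0,0.035,1],[0,0.0052,0,0,0,0.052,1],[-0.0002,0.0069,0,0,0,0.07,1],[-0.0002,0.0069,0,0,0,0.07,1]]]' 25; python3 - <<'E'
from h import *
W=np.array([.5278,-.0298])
s=sensors.get_obs();p=s["position"][:2];print(p-W,np.hypot(*(p-W)),np.degrees(np.arctan2(*(p-W)[::-1])),s["torque"])
E
```

```text
clock: 12.05
position: [0.6001, 0.0382, 0.087]
ee_rot: [0.929, 0.37, 0.0, 0.0]
ft_force: [1.5, 4.5, -5.4]
grip_width: 0.223
grasp_force: 24.7
[0.07233493 0.06795756] 0.09925005148459307 43.212853731038855 [ 0.85043455 -0.41373055 -0.08412425]
```

```bash
python3 -m inch '[[[0,0.0017,0,0,0,0.017,1],[0,0.0035,0,0,0,0.035,1],[0,0.0035,0,0,0,0.035,1]]]' 25; python3 -m inch '[[[0,0.0017,0,0,0,0.017,1],[0,0.0035,0,0,0,0.035,1],[0,0.0035,0,0,0,0.035,1]]]' 25; python3 - <<'E'
from h import *
W=np.array([.5278,-.0298])
s=sensors.get_obs();p=s["position"][:2];print(p-W,np.hypot(*(p-W)),np.degrees(np.arctan2(*(p-W)[::-1])),s["torque"])
E
```

```text
clock: 12.35
position: [0.6025, 0.0356, 0.087]
ee_rot: [0.935, 0.354, 0.0, 0.0]
ft_force: [2.3, 4.0, -5.2]
grip_width: 0.222
grasp_force: 24.7
clock: 12.65
position: [0.6043, 0.0337, 0.0869]
ee_rot: [0.941, 0.338, -0.0, -0.001]
ft_force: [-1.2, 5.8, -4.2]
grip_width: 0.227
grasp_force: 25.0
[0.07652534 0.06348804] 0.09943268929458321 39.680262586747865 [1.19802778 0.20456021 0.02950438]
```

```bash
python3 -m inch '[[[0,0.001,0,0,0,0,1],[0,0.002,0,0,0,0,1],[0,0.002,0,0,0,0,1]]]' 25; python3 - <<'E'
from h import *
W=np.array([.5278,-.0298])
s=sensors.get_obs();p=s["position"][:2];print(p-W,np.hypot(*(p-W)),np.degrees(np.arctan2(*(p-W)[::-1])),s["torque"])
E
```

```text
clock: 12.95
position: [0.6049, 0.0331, 0.0868]
ee_rot: [0.941, 0.338, -0.001, -0.001]
ft_force: [-4.7, 8.7, -0.4]
grip_width: 0.226
grasp_force: 25.5
[0.07711189 0.06288858] 0.09950485764772814 39.19895669262619 [ 1.73260371  0.93227811 -0.12287875]
```

Pushing against about 10 N with almost no motion: this is the hard stop. I relax, open and retreat upward.

```bash
python3 -m inch '[[[0,-0.002,0,0,0,0,1],[0,-0.002,0,0,0,0,0.1],[0,-0.002,0,0,0,0,0.1],[0,-0.002,0,0,0,0,0.1],[0,-0.002,-0.03,0,0,0,0.1],[0,-0.002,-0.07,0,0,0,0.1],[0,-0.002,-0.12,0,0,0,0.1],[0,-0.002,-0.15,0,0,0,0.1],[0,-0.002,-0.15,0,0,0,0.1]]]'
python3 -m inch '[[[0.15,0,0,0,0,0,0.1],[0.15,0,0,0,0,0,0.1],[0.15,0,0,0,0,0,0.1],[0.15,0,0,0,0,0,0.1],[0.15,0,0,0,0,0,0.1],[0.15,0,0,0,0,0,0.1]]]'
python3 - <<'E'
from h import *
a=imaging.camera("side")[160:360,180:430];cv2.imwrite("pics/s5.png",cv2.resize(a,None,fx=3,fy=3,interpolation=3))
a=imaging.camera("top")[130:310,180:450];cv2.imwrite("pics/t5.png",cv2.resize(a,None,fx=2.9,fy=2.9,interpolation=3))
E
```

```text
clock: 13.85
position: [0.6069, 0.0322, 0.2422]
ee_rot: [0.941, 0.337, 0.004, 0.001]
ft_force: [0.2, 0.3, -1.1]
grip_width: 0.451
grasp_force: 0.0
clock: 14.45
position: [0.7201, 0.1269, 0.2369]
ee_rot: [0.941, 0.337, -0.0, 0.0]
ft_force: [0.0, 0.4, 0.5]
grip_width: 0.449
grasp_force: 0.0
```

View pics/s5.png

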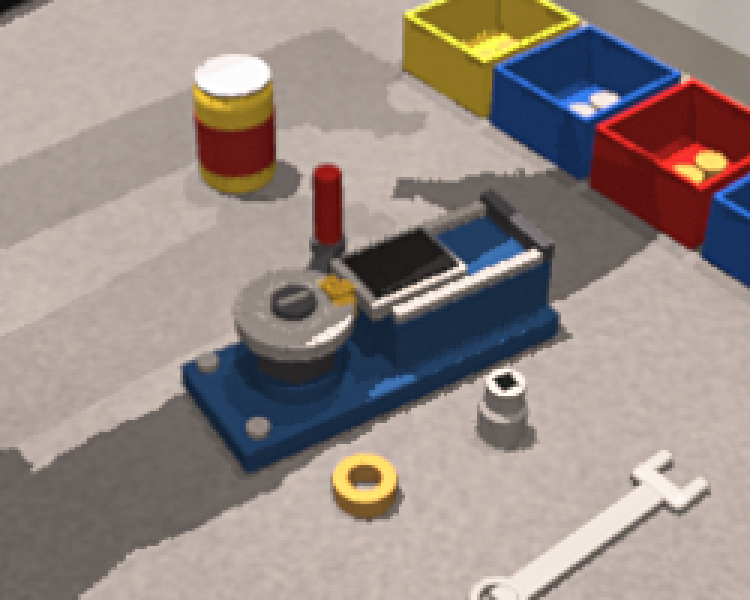

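View pics/t5.png

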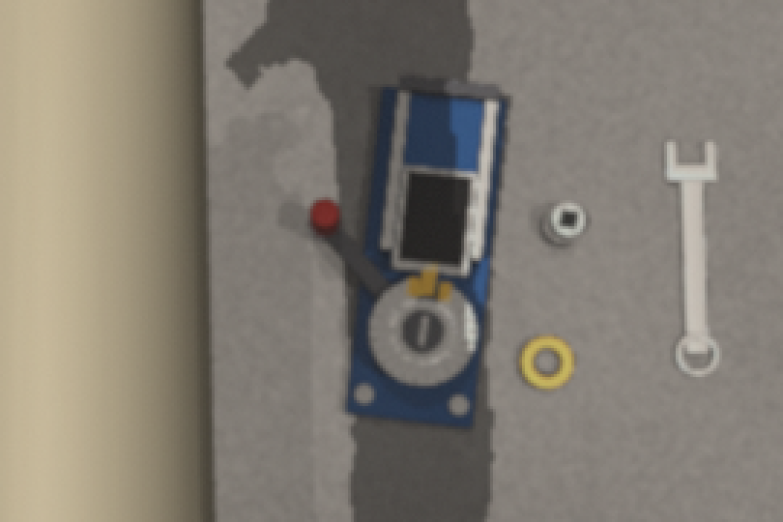

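The plate is home: the pad is at (437,220) in the top crop and the tongue is in the notch. The knob is at (325,215) and the can, socket, nut and spanner have not moved. One quick numeric check.

```bash
python3 - <<'E'
from h import *
f=lambda a,z:atz("top",(180+a[0]/2.9,130+a[1]/2.9),z)
W=f((424,331),.08);p=f((437,220),.077)-W;k=f((325,215),.104)-W
print(np.hypot(*p[:2]),np.hypot(*k[:2]),np.degrees(np.arctan2(k[1],k[0])))
p=.5*(f((324,0),0));
E
```

```text
0.07500364853665734 0.09897327820264576 41.21990810812549
```

```bash
python3 -c "
from workcell import order
print(order.hand_in())"
```

```text
the job is handed in; nothing more can be done
None
```

The job is handed in: the plate is home with its tongue in the wheel's notch, the jam nut is turned to its hard stop, the wheel has turned no more than the tongue's small play, and nothing lying about was knocked.

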